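# Load handle blanks into the turning-lid store drum

## Task

Turn the lid of the round store drum by its bar grip until the lid's opening is centred over the bay marked by the tall ball-headed peg, and drop every sound handle blank (the ones with a round tenon on one end) through the opening into that bay. Put the blanks whose tenon has snapped off into the open offcut tray, at any time. When the sound blanks are in, turn the lid back so that its opening is centred over the drum's solid quarter (the quarter without a rim peg) and the drum is shut; leave the mallet, glue jar and carved figure where they are.

Things in the scene. Friction and masses are not known exactly. Their poses are not given: they have to be found in the camera images.
- drum: Round wooden drum, fixed; yaw varies. Origin: centre of underside, on the lid's axis; z up. Foot disc radius 170 mm, 12 mm high; wall radius 150 outside, 142 inside, up to 120 mm. Dividers 6 mm thick along its own x and y axes part it into quarters: (+x,+y), (-x,+y), (-x,-y) are open bays (floor 16 mm above the bench); the (+x,-y) quarter is solid wood up to the lid.
- lid (a joint): Angle of the lid about the drum's axis, rad, positive anticlockwise from above, range -3.6 to 3.6. Opening centred over: the solid quarter at 0 (shut), bay (+x,+y) at 1.571, bay (-x,+y) at 3.142 or -3.142, bay (-x,-y) at -1.571. Slight friction (0.06 Nm), no detents, stays where left, cannot lift off. Starts within 0.65 of 0.
- lid_grip (a point): Centre of the bar grip in the middle of the lid, on the axis, 151 mm above the bench. The bar is 60 mm long along this frame's y, 18 mm thick along its x, top 166 mm above the bench; under it a round collar, radius 20 mm, top 138 mm above the bench. This frame's x points from the axis to the middle of the opening, z up.
- lid_opening (a point): Middle of the lid's only opening, at the lid's upper face (130 mm above the bench), 88 mm from the axis. The opening is a sector 80 degrees wide, from radius 42 to 132 mm; the lid is a disc of radius 152 mm, 8 mm thick. x points radially outwards, z up.
- lid_edge (a point): Point on the opening's centre line, 160 mm from the axis (8 mm outside the lid's edge), 130 mm above the bench: when this is next to the ball peg the opening is centred over the marked bay.
- ball_peg: Tall dark round peg (diameter 12 mm) with a ball head (diameter 26 mm), standing on the drum's foot outside the wall, 160 mm from the axis, in the middle of the wanted bay; top 170 mm above the bench. Origin: foot of the peg, 12 mm above the bench. Fixed; which of the three bays it marks varies.
- stub1: Low plain round peg, 14 mm in diameter, top 97 mm above the bench, like the ball peg in the middle of another bay (not wanted), 160 mm from the drum's axis. Origin: its foot. Fixed.
- stub2: Second low plain peg, same as stub1, at the remaining bay (not wanted).
- blank1: Free wooden chisel-handle blank, sound: a square block 70 mm long (its x), 26 mm wide and 26 mm high, with a round tenon 16 mm in diameter and 25 mm long standing out of its +x end (95 mm overall), 60 g. Origin: centre of the block's underside (tenon left out), 13 mm below the block's axis. May be absent.
- blank2: Free wooden chisel-handle blank, sound: a square block 70 mm long (its x), 26 mm wide and 26 mm high, with a round tenon 16 mm in diameter and 25 mm long standing out of its +x end (95 mm overall), 60 g. Origin: centre of the block's underside (tenon left out), 13 mm below the block's axis. May be absent.
- blank3: Free wooden chisel-handle blank, sound: a square block 70 mm long (its x), 26 mm wide and 26 mm high, with a round tenon 16 mm in diameter and 25 mm long standing out of its +x end (95 mm overall), 60 g. Origin: centre of the block's underside (tenon left out), 13 mm below the block's axis. May be absent.
- blank4: Free wooden chisel-handle blank, sound: a square block 70 mm long (its x), 26 mm wide and 26 mm high, with a round tenon 16 mm in diameter and 25 mm long standing out of its +x end (95 mm overall), 60 g. Origin: centre of the block's underside (tenon left out), 13 mm below the block's axis. May be absent.
- snapped1: Free wooden chisel-handle blank whose tenon has snapped off: only the square block, 70 mm long (its x), 26 mm wide, 26 mm high, 52 g, with a darker break mark 2 mm thick on its +x end. Origin: centre of the block's underside. May be absent.
- snapped2: Free wooden chisel-handle blank whose tenon has snapped off: only the square block, 70 mm long (its x), 26 mm wide, 26 mm high, 52 g, with a darker break mark 2 mm thick on its +x end. Origin: centre of the block's underside. May be absent.
- tray: Open wooden offcut tray, fixed: 220 mm (its x) by 150 mm (its y), 45 mm high, walls and floor 8 mm thick. Origin: centre of its underside. Starts empty.
- mallet: Carver's round mallet lying on the bench, 200 mm long, head 66 mm in diameter; not to be moved. Origin: under the rear end of the head.
- glue_jar: Glue jar, 64 mm in diameter, 85 mm high, standing; not to be moved. Origin: centre of its underside.
- figure: Small turned and carved wooden figure, 46 mm in diameter, 94 mm high, standing; not to be moved. Origin: centre of its underside.

How it is judged:
By the outcome, as a careful person would: the job done as asked, in the order asked, and still so for the second after the job is handed in, with the robot touching nothing.
Of blank1, blank2, blank3, blank4 only 2 to 4 are there at a start; the rules pass over those that are not, and their reading is None.
Of snapped1, snapped2 only 1 to 2 are there at a start; the rules pass over those that are not, and their reading is None.
At some moment in a run one of blank1, blank2, blank3, blank4, snapped1, snapped2 may be knocked a few centimetres aside while the robot is not near it.
Once in a run the grip may slacken for a moment while it holds something.
It also fails if it takes over 210 s, if anything falls off the work surface, if the arm or the gripper's body presses on something with over 40 N, if the wrist force passes 120 N, or if a joint passes its speed limit or range.

## Robot

A 6-joint arm with a two-finger parallel gripper is mounted at the origin on the work surface. World frame = base frame: x ahead of the robot, y to its left, z up, the work surface at z = 0. Lengths are in m, angles in rad, forces in N, time in s.
With the tool pointing down it reaches from about 0.25 to 0.8 m from the base axis. Payload 3.9 kg.
Tool frame: the origin (TCP) lies between the finger pads; the fingertips stand robot.nose_length ahead of it and the grasp point (between the pads) lies 6 mm ahead of it (robot.nose_length is the distance from the TCP to the fingertips, in m); z points along the fingers, y is the line along which they close (so a half turn about z gives the same grasp; the last joint's range is limited). The gripper opens to 85 mm and grips with 20 to 120 N. Pads are 22 mm wide; open, the fingers measure 114 mm over their backs; the gripper's body (76 mm by 85 mm) begins 54 mm behind the grasp point. The pads swing forward as they close: fully open they stand 13 mm farther back than shut.
Start: joints at [1.276, 0.26, -0.138, 1.173, 0, 1.571], TCP at [0.153, 0.502, 0.256] pointing down, gripper open.
Joint ranges: [-2.78, 2.78], [-0.83, 1.72], [-1.28, 1.37], [-1.9, 2.12], [-1.57, 1.48], [-3.14, 3.14]. Speed limits (rad/s): [2.57, 2.57, 3.14, 3.14, 3.14, 3.14].

## Interface

Orientations are given as a unit quaternion [x, y, z, w].
In Python, from cell import robot, solver, eyes, models gives the robot as it stands. Calls block until the motion is done:
- robot.goto(position, orientation): joint-space move of the TCP to a pose.
- robot.line_to(position, speed=0.15, orientation=None, contact_N=None): straight line of the TCP; orientation=None keeps the orientation; speed is the mean speed in m/s. With contact_N (N) it stops when the force on the tool has changed by that much, and returns True; else False.
- robot.set_joints(angles): joint-space move.
- robot.grip(opening, newtons=None): finger opening in m; newtons is the grip in N (None keeps the last); returns when the fingers have stopped.
- robot.hold(seconds).
- solver.ik(position, orientation): joint angles nearest the present ones, or None.
- eyes.get_image(name): name is "scene" or "top"; returns a dict with "pixels" (480x640x3 uint8, blue, green, red), "range_z" (480x640 float32, m along the optical axis (not along the pixel's ray), 0 where there is no reading), "intrinsics" (3x3 intrinsics, pixels), "extrinsics" (4x4, takes a point from camera to world coordinates). Camera axes: x right, y up, looking along -z (the intrinsics and any distortion apply to the point x, -y, -z); pixel columns grow to the right and rows downward; lengths in m; the calibration is good to about 2 mm. A picture is of the moment at which its call begins.
A pose or a line that the arm cannot do raises robot.Unreachable and nothing moves.
- robot.finish_job(): hands the job in; it is judged then, once.
Trained networks look in a picture, given as the dict that the camera call returned (one of the last four; its "shot" number tells which), for a name from the list of things; names that differ only in an ending like _2 or _b are one class to them, and where a whole thing is asked for, a point or a joint stands for the part that bears it (a point fixed in the world has none). Each returns a list of dicts, best first, with "p" (0 to 1); they miss things now and then, are a little off and sometimes report something else, mostly with a low value. They report only what shows in the picture. A call takes as long as a camera call.
- models.cut_out(picture, name): "mask" (480x640 bool, what is visible of it) and "pixel" ([column, row] in pixels, amid what is visible of it).
Readings, each from a call of its own:
- robot.current_clock(): time.
- robot.current_joint_pos(): joint angles.
- robot.current_qd(): joint speeds.
- robot.current_joint_torque(): joint torques, N m.
- robot.current_position(): TCP position.
- robot.current_orientation(): TCP orientation.
- robot.current_contact_force(): force on the tool from outside, world axes, zero at the start.
- robot.current_wrist_torque(): the same for the moment, N m.
- robot.current_opening(): finger opening in m.
- robot.current_grip_force(): force on a finger pad.
Only numpy, scipy, OpenCV 4.12 (cv2) and the standard library are available. Lean on these libraries where they do the work, as an engineer would, in place of code of your own. Each camera call takes 0.05 s, during which the arm holds its last target. There are 200 camera calls.

## Working session

There is one attempt and no reset: what is moved stays moved. The work goes in short steps, each a Python script; the robot and the scene stay as the last script left them, time stands still between calls to the robot, and variables do not carry over. Pictures are saved under pics/ and viewed, at most 14 in all, crops included, and the job is handed in when it is done.

```bash
ls; mkdir -p pics
python3 - <<'E'
from cell import robot, solver, eyes, models
import cv2, numpy as np
print(robot.nose_length, robot.current_clock(), robot.current_orientation(), robot.current_opening())
for n in ("scene","top"):
    d=eyes.get_image(n); cv2.imwrite(f"pics/{n}0.png",d["pixels"]); print(n,d["extrinsics"].round(3).tolist(),d["intrinsics"].round(1).tolist(), [k for k in d])
E
```

```text
cell.py
pics
0.025 0.0 [ 1.46854526e-01  9.89157613e-01 -9.70096421e-04 -1.51101165e-04] 0.08561449423951181
scene [[-0.176, -0.642, 0.746, 1.538], [0.984, -0.125, 0.125, 0.228], [0.013, 0.756, 0.654, 0.969], [0.0, 0.0, 0.0, 1.0]] [[603.4, 0.0, 326.2], [0.0, 603.4, 231.0], [0.0, 0.0, 1.0]] ['pixels', 'range_z', 'intrinsics', 'extrinsics', 'shot']
top [[0.117, 0.972, -0.201, 0.334], [-0.993, 0.115, -0.024, 0.034], [-0.001, 0.203, 0.979, 1.185], [0.0, 0.0, 0.0, 1.0]] [[494.0, 0.0, 319.5], [0.0, 494.0, 231.7], [0.0, 0.0, 1.0]] ['pixels', 'range_z', 'intrinsics', 'extrinsics', 'shot']
```

View pics/top0.png

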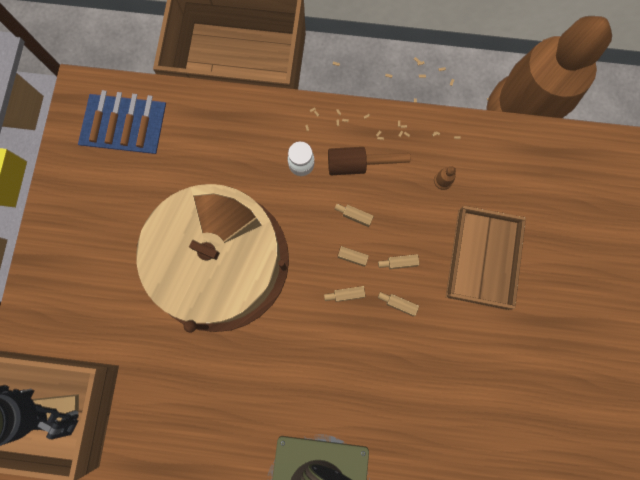

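View pics/scene0.png

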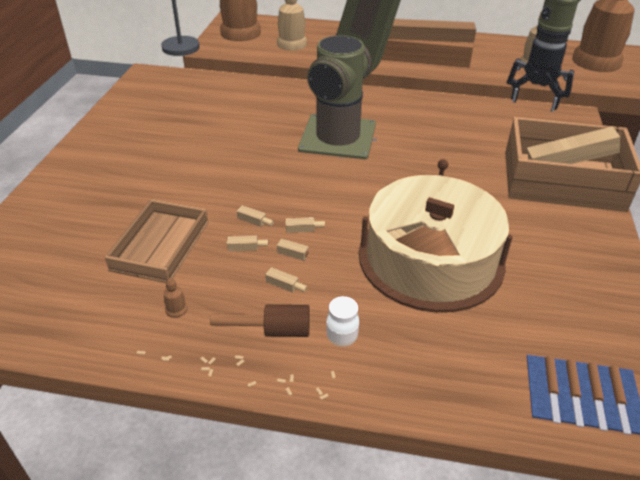

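```bash
cat > h.py <<'E'
from cell import robot, solver, eyes, models
import cv2, numpy as np
from scipy.spatial.transform import Rotation as R
def cloud(d):
    K=d["intrinsics"];T=d["extrinsics"];z=d["range_z"].astype(float)
    v,u=np.mgrid[:480,:640]
    P=np.stack([(u-K[0,2])/K[0,0]*z,-(v-K[1,2])/K[1,1]*z,-z],-1)@T[:3,:3].T+T[:3,3]
    P[z==0]=np.nan
    return P
def blanks(cam="top",zmin=0.005,pmin=0.3):
    """list of (kind, x, y, axis angle towards tenon, overall length, ztop, p)"""
    d=eyes.get_image(cam);P=cloud(d);out=[]
    for kind in("blank1","snapped1"):
        for m in models.cut_out(d,kind):
            if m["p"]<pmin: continue
            q=P[m["mask"]];q=q[np.isfinite(q[:,0])];q=q[q[:,2]>zmin]
            if len(q)<20: continue
            top=np.percentile(q[:,2],90)
            t=q[q[:,2]>top-0.0035]
            (c,s,a)=cv2.minAreaRect(t[:,:2].astype(np.float32)*1000)
            a=np.radians(a)+(np.pi/2 if s[1]>s[0] else 0)
            ax=np.array([np.cos(a),np.sin(a)]);c=np.array(c)/1000
            e=(q[:,:2]-c)@ax; lo,hi=e.min(),e.max()
            if -lo>hi: ax=-ax;lo,hi=-hi,-lo
            out.append((kind,*c.round(4),round(float(np.arctan2(ax[1],ax[0])),3),round((hi-lo)*1000),(np.array(s)).round().tolist(),round(top,4),round(m["p"],2)))
    return out
E
python3 - <<'E'
from h import *
for c in("top","scene"):
    print(c); [print(*b) for b in blanks(c)]
    d=eyes.get_image(c);P=cloud(d)
    for n in("ball_peg","stub1","lid_grip","lid_opening","drum","tray","mallet","glue_jar","figure"):
        for m in models.cut_out(d,n)[:3]:
            q=P[m["mask"]];q=q[np.isfinite(q[:,0])]
            print(n,round(m["p"],2),m["pixel"],len(q),np.median(q,0).round(3),q.min(0).round(3),q.max(0).round(3))
    # lid top plane: fit circle; bar top
    z=P[...,2]; l=(abs(z-.130)<.003); cc,nn,st,ce=cv2.connectedComponentsWithStats(l.astype(np.uint8)); k=1+np.argmax(st[1:,4])
    q=P[cc==k][:,:2]; print("lid",cv2.minEnclosingCircle((q*1000).astype(np.float32)),len(q),P[cc==k][:,2].std())
    ctr=np.median(q,0); b=P[(abs(z-.166)<.004)&(np.hypot(P[...,0]-ctr[0],P[...,1]-ctr[1])<.08)]
    print("bar",cv2.minAreaRect((b[:,:2]*1000).astype(np.float32)),b.mean(0),len(b))
E
```

```text
top
blank1 0.5254 -0.1435 1.792 94 [25.0, 70.0] 0.03 0.94
blank1 0.427 -0.1381 -1.866 95 [95.0, 26.0] 0.0301 0.84
blank1 0.6252 -0.0248 1.263 95 [69.0, 26.0] 0.03 0.79
blank1 0.4335 -0.0187 1.823 95 [26.0, 81.0] 0.0299 0.72
snapped1 0.5244 -0.0227 1.367 70 [68.0, 26.0] 0.0305 0.82
ball_peg 0.68 [198.8, 257.9] 13029 [0.459 0.306 0.131] [ 0.33   0.146 -0.002] [0.669 0.449 0.172]
ball_peg 0.57 [445.4, 175.0] 388 [ 0.733 -0.221  0.054] [ 0.719 -0.256 -0.002] [ 0.785 -0.204  0.096]
ball_peg 0.49 [192.8, 325.4] 204 [0.32  0.295 0.163] [ 0.309  0.286 -0.002] [0.333 0.352 0.175]
stub1 0.36 [354.8, 211.9] 405 [ 0.625 -0.021  0.026] [ 0.603 -0.059 -0.002] [0.646 0.03  0.034]
lid_grip 0.61 [197.7, 263.3] 12948 [0.459 0.307 0.131] [0.331 0.147 0.042] [0.631 0.463 0.172]
lid_opening 0.77 [198.5, 260.3] 13000 [0.459 0.307 0.131] [ 0.329  0.147 -0.005] [0.67  0.501 0.172]
lid_opening 0.62 [188.7, 323.6] 196 [0.32  0.295 0.164] [ 0.302  0.286 -0.003] [0.332 0.352 0.175]
drum 0.93 [213.9, 256.4] 17080 [0.469 0.284 0.13 ] [ 0.311  0.129 -0.003] [0.636 0.489 0.172]
drum 0.64 [343.4, 294.4] 372 [ 0.432 
[... 399 characters left out ...]
0.328  0.146 -0.003] [0.631 0.485 0.172]
mallet 0.38 [485.8, 258.2] 6600 [ 0.559 -0.341  0.011] [ 0.442 -0.438 -0.004] [ 0.683 -0.251  0.053]
glue_jar 0.67 [300.2, 156.7] 727 [0.731 0.127 0.083] [ 0.712  0.098 -0.001] [0.771 0.162 0.093]
glue_jar 0.18 [200.1, 256.9] 13254 [0.46  0.306 0.131] [ 0.328  0.146 -0.004] [0.655 0.502 0.172]
figure 0.73 [446.0, 174.9] 378 [ 0.734 -0.22   0.055] [ 0.719 -0.244 -0.002] [ 0.764 -0.204  0.096]Traceback (most recent call last):
  File "<stdin>", line 11, in <module>
cv2.error: OpenCV(4.12.0) /io/opencv/modules/imgproc/src/shapedescr.cpp:201: error: (-215:Assertion failed) count >= 0 && (depth == CV_32F || depth == CV_32S) in function 'minEnclosingCircle'
```

```bash
python3 - <<'E'
s=open('h.py').read()
a=s.index("            top=np.perc");b=s.index("    return out")
s=s[:a]+'''            q=q[q[:,2]>.012]; top=np.median(q[:,2])
            xy=np.ascontiguousarray(q[:,:2]*1000,dtype=np.float32)
            (c,s,a)=cv2.minAreaRect(xy)
            a=np.radians(a)+(np.pi/2 if s[1]>s[0] else 0)
            ax=np.array([np.cos(a),np.sin(a)]);L=max(s)
            e=(xy-c)@ax; n=(xy-c)@[-ax[1],ax[0]]
            w=[np.ptp(n[g]) for g in(e<-L/2+18,e>L/2-18)]
            if w[0]<w[1]: ax=-ax
            sound=L>83
            blk=(np.array(c)-ax*(12.5 if sound else 0))/1000
            out.append((kind,*blk.round(4),round(float(np.arctan2(ax[1],ax[0])),3),round(L),round(min(s)),np.round(w),round(top,4),round(m["p"],2)))
'''+s[b:]
s+='''
def lid(cam="top"):
    """axis from lid rim circle, bar centre, bar angle (mod pi) of frame x, opening angle"""
    d=eyes.get_image(cam);P=cloud(d);z=P[...,2]
    cc,nn,st,ce=cv2.connectedComponentsWithStats((abs(z-.130)<.005).astype(np.uint8)); k=1+np.argmax(st[1:,4])
    q=P[cc==k]; f=lambda a:np.ascontiguousarray(a[:,:2]*1000,dtype=np.float32)
    c,r=cv2.minEnclosingCircle(f(q)); c=np.array(c)/1000
    rr=np.hypot(P[...,0]-c[0],P[...,1]-c[1])
    b=P[(abs(z-.166)<.006)&(rr<.05)]; rc,rs,ra=cv2.minAreaRect(f(b))
    an=np.radians(ra)+(0 if rs[1]>rs[0] else np.pi/2)
    th=np.arctan2(q[:,1]-c[1],q[:,0]-c[0]);rq=np.hypot(*(q[:,:2]-c).T);s=(rq>.065)&(rq<.125)
    h,_=np.histogram(th[s],180,(-np.pi,np.pi)); ctr=-np.pi+(np.arange(180)+.5)*np.pi/90
    e=h<.5*np.median(h); op=np.angle((np.exp(1j*ctr)*e).sum())
    an+=np.pi*round((op-an)/np.pi)
    return dict(c=c.round(4),r=r,bar=np.round(rc,1),bars=np.round(rs,1),bar_ang=round(an,3),open_ang=round(op,3),width_deg=2*e.sum(),z=np.median(q[:,2]).round(4))
'''
open('h.py','w').write(s)
E
python3 - <<'E'
from h import *
for c in("top","scene"):
    print(c); [print(*b) for b in blanks(c)]
    print(lid(c))
    d=eyes.get_image(c);P=cloud(d)
    if c=="top": continue
    for n in("ball_peg","stub1","tray"):
        for m in models.cut_out(d,n)[:3]:
            q=P[m["mask"]];q=q[np.isfinite(q[:,0])]
            print(n,round(m["p"],2),m["pixel"],len(q),np.median(q,0).round(3),q.min(0).round(3),q.max(0).round(3))
E
```

```text
top
blank1 0.5254 -0.1423 1.788 92 26 [25. 14.] 0.0268 0.9
blank1 0.4231 -0.1502 1.278 93 25 [25. 14.] 0.0267 0.69
blank1 0.6248 -0.0244 1.276 94 26 [26. 16.] 0.0262 0.6
blank1 0.435 -0.0243 1.82 91 26 [24. 13.] 0.0273 0.58
snapped1 0.525 -0.0218 -1.776 71 27 [25. 27.] 0.0271 0.87
snapped1 0.7404 -0.2244 -1.574 39 38 [29. 37.] 0.057 0.31Traceback (most recent call last):
  File "<stdin>", line 4, in <module>
  File "h.py", line 36, in lid
    c,r=cv2.minEnclosingCircle(f(q)); c=np.array(c)/1000
        ~~~~~~~~~~~~~~~~~~~~~~^^^^^^
cv2.error: OpenCV(4.12.0) /io/opencv/modules/imgproc/src/shapedescr.cpp:201: error: (-215:Assertion failed) count >= 0 && (depth == CV_32F || depth == CV_32S) in function 'minEnclosingCircle'
```

```bash
python3 - <<'E'
s=open('h.py').read()
s=s.replace("k=1+np.argmax(st[1:,4])\n","k=1+np.argmax(st[1:,4])\n    if nn<2: raise RuntimeError('no lid %s'%(np.sum(abs(z-.13)<.005)))\n")
s=s.replace("c,r=cv2.minEnclosingCircle(f(q)); c=np.array(c)/1000","c,r=cv2.minEnclosingCircle(cv2.convexHull(f(q).reshape(-1,1,2))); c=np.array(c)/1000")
open('h.py','w').write(s)
E
python3 - <<'E'
from h import *
print(lid("top")); 
try: print(lid("scene"))
except Exception as e: print(e)
c="scene"
[print(*b) for b in blanks(c)]
d=eyes.get_image("top");P=cloud(d);z=P[...,2]
import itertools
d2=eyes.get_image("scene")
P2=cloud(d2)
for n,dd,p in(("ball_peg",d2,P2),("stub1",d2,P2)):
        for m in models.cut_out(dd,n)[:4]:
            q=p[m["mask"]];q=q[np.isfinite(q[:,0])]
            print(n,round(m["p"],2),m["pixel"],len(q),np.median(q,0).round(3),q.min(0).round(3),q.max(0).round(3))
E
```

```text
Traceback (most recent call last):
  File "h.py", line 35, in lid
    if nn<2: raise RuntimeError('no lid %s'%(np.sum(abs(z-.13)<.005)))
       ^^^^
ValueError: The truth value of an array with more than one element is ambiguous. Use a.any() or a.all()
```

```bash
sed -i 's/cc,nn,st,ce=/nn,cc,st,ce=/' h.py
python3 - <<'E'
from h import *
for c in("top","scene"):
    try: print(lid(c))
    except Exception as e: print(e)
c="scene"
[print(*b) for b in blanks(c)]
d2=eyes.get_image("scene")
P2=cloud(d2)
for n,dd,p in(("ball_peg",d2,P2),("stub1",d2,P2)):
        for m in models.cut_out(dd,n)[:4]:
            q=p[m["mask"]];q=q[np.isfinite(q[:,0])]
            print(n,round(m["p"],2),m["pixel"],len(q),np.median(q,0).round(3),q.min(0).round(3),q.max(0).round(3))
P=cloud(eyes.get_image("top"));z=P[...,2]
b=P[(z>.155)&(abs(P[...,0]-.32)<.03)&(abs(P[...,1]-.3)<.05)];print("ball top",b.mean(0),len(b),b.max(0),b.min(0))
for p in(P,P2):
  zz=p[...,2]; s=p[(zz>.05)&(zz<.105)&(abs(p[...,0]-.44)<.06)&(abs(p[...,1]-.13)<.022)];print("stub",s.mean(0) if len(s) else 0,len(s), s.max(0),s.min(0))
E
```

```text
{'c': array([0.4801, 0.2981]), 'r': 152.5367889404297, 'bar': array([479.3, 297. ]), 'bars': array([59.5, 18.1]), 'bar_ang': np.float64(-0.302), 'open_ang': np.float64(-0.314), 'width_deg': np.int64(80), 'z': np.float64(0.131)}
{'c': array([0.4789, 0.2989]), 'r': 157.90480041503906, 'bar': array([483.6, 300.6]), 'bars': array([60.3, 25.5]), 'bar_ang': np.float64(-0.226), 'open_ang': np.float64(-0.279), 'width_deg': np.int64(76), 'z': np.float64(0.1304)}
blank1 0.6294 -0.0218 1.316 96 30 [28. 15.] 0.0243 0.92
blank1 0.53 -0.1407 1.75 94 35 [31. 17.] 0.0242 0.86
blank1 0.4275 -0.1464 1.296 95 30 [29. 16.] 0.024 0.84
snapped1 0.5306 -0.0179 1.259 71 34 [34. 26.] 0.0249 0.67
ball_peg 0.61 [446.0, 215.0] 8314 [0.487 0.314 0.13 ] [ 0.141  0.151 -0.002] [0.638 0.45  0.17 ]
ball_peg 0.52 [441.4, 164.2] 119 [0.328 0.303 0.159] [ 0.098  0.29  -0.003] [0.339 0.331 0.173]
stub1 0.74 [365.3, 230.6] 157 [0.485 0.141 0.068] [ 0.37   0.124 -0.002] [0.491 0.148 0.101]
stub1 0.68 [506.8, 248.0] 211 [0.487 0.46  0.056] [ 0.352  0.445 -0.002] [0.524 0.493 0.126]
ball top [0.3197483  0.29694711 0.16659886] 133 [0.3315585  0.31050943 0.17407712] [0.30690513 0.28616104 0.15653029]
stub [0.47467447 0.14335417 0.08298173] 104 [0.49972395 0.15192474 0.10412158] [0.44941184 0.13075234 0.05144791]
stub [0.48496447 0.14154957 0.07834431] 112 [0.49591222 0.15180554 0.10060848] [0.47473581 0.13405569 0.05081   ]
```

```bash
cat >> h.py <<'E'
def down(phi):
    """tool straight down, fingers closing along world angle phi"""
    y=np.array([np.cos(phi),np.sin(phi),0]);z=np.array([0,0,-1.])
    return R.from_matrix(np.stack([np.cross(y,z),y,z],1)).as_quat()
C=np.array([.4797,.2976])
def yaw():
    y=R.from_quat(robot.current_orientation()).apply([0,1,0]);return np.arctan2(y[1],y[0])
E
python3 - <<'E'
from h import *
for a in(-.305,-.305+np.pi,-.305-1.57,-.305+1.57,-3.1416,0):
    j=solver.ik([*C,.167],down(a)); print(round(a,2),None if j is None else np.round(j,3))
for p,a in(((.3917,.2976,.15),0),((.3917,.2976,.15),np.pi),((.5254,-.1423,.02),1.788+1.57),((.4231,-.15,.02),1.278+1.57),((.558,-.34,.06),0)):
    j=solver.ik(p,down(a)); print(p,None if j is None else np.round(j,3))
E
```

```text
-0.3 [ 0.555  0.378 -0.206  0.987  0.     2.431]
2.84 [ 0.555  0.378 -0.206  0.987  0.    -0.711]
-1.88 [ 0.555  0.378 -0.206  0.987  0.    -2.282]
1.27 [ 0.555  0.378 -0.206  0.987  0.     0.861]
-3.14 [ 0.555  0.378 -0.206  0.987  0.    -1.016]
0 [ 0.555  0.378 -0.206  0.987  0.     2.126]
(0.3917, 0.2976, 0.15) [ 0.65   0.277 -0.409  0.885  0.     2.221]
(0.3917, 0.2976, 0.15) [ 0.65   0.277 -0.409  0.885  0.    -0.921]
(0.5254, -0.1423, 0.02) [-0.264  0.5   -0.454  0.617  0.    -2.052]
(0.4231, -0.15, 0.02) [-0.341  0.379 -0.689  0.503  0.    -1.618]
(0.558, -0.34, 0.06) [-0.547  0.606 -0.112  0.853  0.     1.024]
```

Run:
```python
from h import *
a0=-.303+np.pi
p=[*C,.25]; robot.goto(p,down(a0)); print(robot.current_joint_pos().round(3) if hasattr(robot.current_joint_pos(),'round') else robot.current_joint_pos())
robot.grip(.05)
print("contact",robot.line_to([*C,.167],speed=.1,contact_N=8),robot.current_position())
robot.grip(.0,50); print(robot.current_opening(),robot.current_grip_force(),robot.current_contact_force())
for f in(.5,1):
    j=np.array(robot.current_joint_pos()); j[5]=-.711+f*(2.126+.711) if f==1 else .7; robot.set_joints(j.tolist())
    print(yaw(),robot.current_contact_force(),robot.current_wrist_torque())
robot.grip(.05); robot.line_to(p,speed=.15)
j=np.array(robot.current_joint_pos());j[0]-=.9;robot.set_joints(j.tolist())
print(robot.current_clock(),lid())
d=eyes.get_image("top"); cv2.imwrite("pics/top1.png",d["pixels"])
```

```text
[ 0.556  0.33  -0.054  1.187  0.    -0.712]
contact False [0.48016211 0.29789598 0.1676271 ]
0.0169939278148956 51.648513078689575 [-1.14686334  0.89677561  5.61180227]
1.4272979003063229 [-2.07674675  5.46412898  1.45196756] [ 0.63103813  0.58998732 -0.09612556]
0.002462135327087254 [ 1.86185711  4.91191682 -2.92696516] [ 0.50201791 -0.52904213 -0.08505225]
10.6917 {'c': array([0.4803, 0.2982]), 'r': 152.85801696777344, 'bar': array([479.4, 297.4]), 'bars': array([59.7, 18.7]), 'bar_ang': np.float64(-3.151), 'open_ang': np.float64(-3.124), 'width_deg': np.int64(78), 'z': np.float64(0.131)}
```

View pics/top1.png

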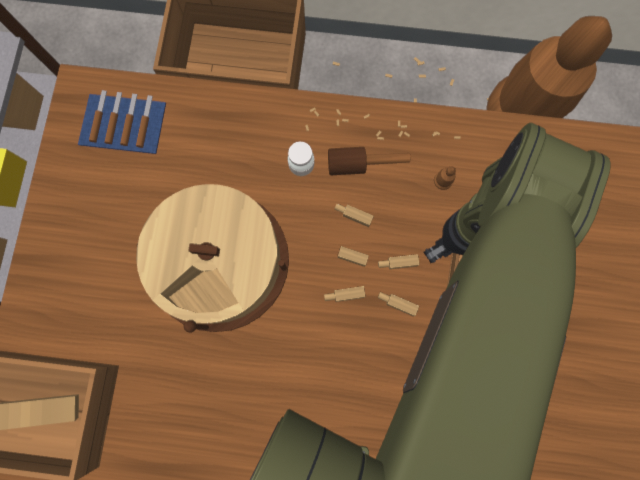

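```bash
cat >> h.py <<'E'
def find():
    out=[]
    for b in blanks("top"):
        in_tray=.44<b[1]<.68 and -.43<b[2]<-.24
        if b[7]<.04 and 60<b[4]<105 and not in_tray and np.hypot(*(np.array(b[1:3])-C))>.19 and not any(np.hypot(o[0]-b[1],o[1]-b[2])<.03 for o in out):
            out.append((b[1],b[2],b[3],b[4]>83,b[4],b[0],b[8]))
    return out
def away():
    j=np.array(robot.current_joint_pos());j[0]=1.27;robot.set_joints(j.tolist())
def pick(b):
    phi=b[2]-np.pi/2
    if not b[3]: phi=(phi+np.pi/2)%np.pi-np.pi/2
    robot.grip(.052); robot.goto([b[0],b[1],.13],down(phi))
    hit=robot.line_to([b[0],b[1],.029],speed=.12,contact_N=10)
    z=robot.current_position()[2]
    robot.grip(0,60); o=robot.current_opening()
    robot.line_to([b[0],b[1],.26],speed=.25)
    robot.hold(.2); o2=robot.current_opening()
    print("pick",b,"hit",hit,"z",round(z,3),"open",round(o,4),round(o2,4)); return .02<o2<.032
def drop_bay():
    x,y=C+[-.088,-.0125]
    robot.goto([x,y,.26],down(0.)); 
    hit=robot.line_to([x,y,.137],speed=.15,contact_N=8)
    print("drop hit",hit,robot.current_position().round(3),"open",round(robot.current_opening(),4))
    if hit: return False
    robot.grip(.045); robot.line_to([x,y,.26],speed=.25); return True
E
python3 - <<'E'
from h import *
away(); F=find(); [print(f) for f in F]
b=max([f for f in F if f[3]],key=lambda f:f[1])
if pick(b): print(drop_bay())
away(); print(robot.current_clock()); F=find(); [print(f) for f in F]; print(lid())
d=eyes.get_image("top"); cv2.imwrite("pics/top2.png",d["pixels"][100:400,100:560])
E
```

```text
(np.float64(0.6255), np.float64(-0.025), 1.261, True, 94, 'blank1', 0.9)
(np.float64(0.4234), np.float64(-0.1496), 1.283, True, 94, 'blank1', 0.88)
(np.float64(0.5259), np.float64(-0.1436), 1.781, True, 95, 'blank1', 0.82)
(np.float64(0.4352), np.float64(-0.0246), 1.835, True, 92, 'blank1', 0.72)
(np.float64(0.5252), np.float64(-0.0222), 1.362, False, 70, 'snapped1', 0.55)
pick (np.float64(0.4352), np.float64(-0.0246), 1.835, True, 92, 'blank1', 0.72) hit False z 0.029 open 0.0248 0.0248
drop hit False [0.392 0.285 0.138] open 0.025
True
23.2083
(np.float64(0.5255), np.float64(-0.143), 1.786, True, 91, 'blank1', 0.81)
(np.float64(0.4236), np.float64(-0.1501), 1.276, True, 94, 'blank1', 0.79)
(np.float64(0.625), np.float64(-0.025), 1.266, True, 94, 'blank1', 0.67)
(np.float64(0.5244), np.float64(-0.022), 1.357, False, 69, 'snapped1', 0.91)
{'c': array([0.4807, 0.2981]), 'r': 152.91183471679688, 'bar': array([479.3, 297.4]), 'bars': array([18.5, 60. ]), 'bar_ang': np.float64(-3.136), 'open_ang': np.float64(-3.124), 'width_deg': np.int64(78), 'z': np.float64(0.131)}
```

View pics/top2.png

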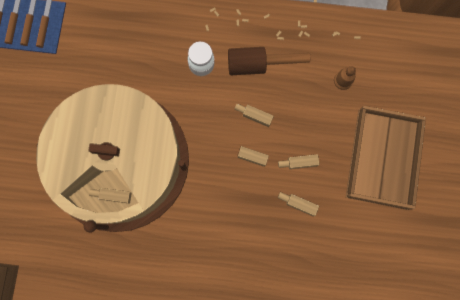

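Run:
```python
from h import *
n=3
while n:
    F=[f for f in find() if f[3]]
    if not F: print("none seen"); break
    b=max(F,key=lambda f:f[1])
    ok=pick(b) and drop_bay()
    away(); G=[f for f in find() if f[3]]; print(ok,len(G),robot.current_clock(),lid()["bar_ang"])
    if not ok or len(G)!=n-1: break
    n-=1
print(find())
d=eyes.get_image("top"); cv2.imwrite("pics/top3.png",d["pixels"][100:400,100:560])
```

```text
pick (np.float64(0.6253), np.float64(-0.0245), 1.282, True, 95, 'blank1', 0.9) hit False z 0.03 open 0.0247 0.0248
drop hit False [0.392 0.285 0.138] open 0.0249
True 2 33.6417 -3.086
pick (np.float64(0.526), np.float64(-0.1451), 1.795, True, 91, 'blank1', 0.71) hit False z 0.03 open 0.0247 0.025
drop hit False [0.392 0.285 0.138] open 0.0244
True 1 44.1917 -3.093
pick (np.float64(0.423), np.float64(-0.1498), 1.271, True, 95, 'blank1', 0.62) hit False z 0.029 open 0.0248 0.0248
drop hit False [0.392 0.285 0.138] open 0.0244
True 0 54.5417 -3.069
[(np.float64(0.5251), np.float64(-0.0218), -1.775, False, 71, 'snapped1', 0.54)]
```

View pics/top3.png

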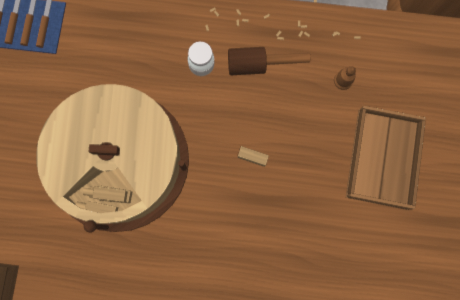

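Run:
```python
from h import *
f=[f for f in find() if not f[3]][0]
T=[.558,-.334]
if pick(f):
    q=down((f[2]-np.pi/2+np.pi/2)%np.pi-np.pi/2)
    q=down(0.)
    robot.goto([*T,.2],q); print(robot.line_to([*T,.046],speed=.12,contact_N=10),robot.current_opening())
    robot.grip(.05); robot.line_to([*T,.25],speed=.25)
away(); print(robot.current_clock(),find()); print(lid(),lid("scene"))
d=eyes.get_image("top");P=cloud(d);r=np.hypot(P[...,0]-.3917,P[...,1]-.2976);q=P[(r<.05)];print("bay z",np.nanpercentile(q[:,2],[5,50,80,90,95,99]).round(3))
top=cv2.resize(d["pixels"][250:340,140:290],None,fx=4,fy=4,interpolation=2); s=eyes.get_image("top")["pixels"][180:320,430:550]
cv2.imwrite("pics/top4.png",np.hstack([top,cv2.resize(s,(200,360*200//200)[:2])]))
```

```text
pick (np.float64(0.5251), np.float64(-0.0217), -1.78, False, 71, 'snapped1', 0.65) hit False z 0.03 open 0.0248 0.0251
False 0.024829657221773577
67.5917 []
{'c': array([0.4806, 0.298 ]), 'r': 152.85299682617188, 'bar': array([479.3, 297.6]), 'bars': array([18.8, 60.4]), 'bar_ang': np.float64(-2.918), 'open_ang': np.float64(-2.915), 'width_deg': np.int64(78), 'z': np.float64(0.131)} {'c': array([0.4786, 0.3001]), 'r': 157.78819274902344, 'bar': array([483.3, 300.8]), 'bars': array([22.7, 60.4]), 'bar_ang': np.float64(-2.972), 'open_ang': np.float64(-2.915), 'width_deg': np.int64(82), 'z': np.float64(0.1304)}
bay z [0.014 0.045 0.096 0.129 0.131 0.134]
```

View pics/top4.png

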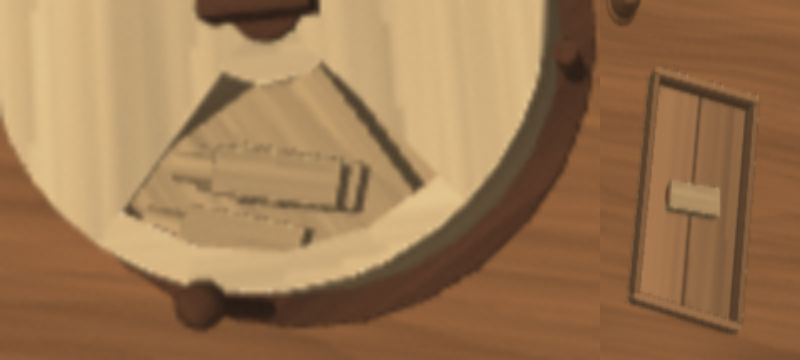

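Run:
```python
from h import *
a=lid()["bar_ang"]; a0=a+np.pi
p=robot.current_position(); robot.line_to([p[0],p[1],.28],speed=.2)
robot.grip(.05); robot.goto([*C,.28],down(a0))
print("a",a,robot.line_to([*C,.167],speed=.1,contact_N=8))
robot.grip(0,50); print(robot.current_opening(),yaw()-a0)
j=np.array(robot.current_joint_pos()); print(j.round(3))
jt=np.array(solver.ik([*C,.167],down(np.pi))); d=a0-np.pi
j0=j.copy()
for f in(.5,1):
    j[5]=j0[5]+f*(jt[5]-j0[5]); robot.set_joints(j.tolist()); print(yaw(),np.round(robot.current_contact_force(),1),np.round(robot.current_wrist_torque(),2),robot.current_opening())
robot.grip(.05); robot.line_to([*C,.28],speed=.15)
away(); print(robot.current_clock(),lid(),find())
d=eyes.get_image("top"); cv2.imwrite("pics/top5.png",d["pixels"])
```

```text
a -2.891 False
0.016948567526212852 -0.00017424443222474606
[ 0.555  0.377 -0.205  0.987 -0.     1.876]
1.6972851762055066 [ 3.  4. -2.] [ 0.63 -0.42  0.02] 0.017138850795572497
-3.1391798474388346 [-0.2  7.8 -0.5] [1.24 0.2  0.05] 0.01694882050714158
77.1667 {'c': array([0.4802, 0.2982]), 'r': 152.618896484375, 'bar': array([479.5, 297.3]), 'bars': array([18.5, 60. ]), 'bar_ang': np.float64(0.005), 'open_ang': np.float64(-0.0), 'width_deg': np.int64(80), 'z': np.float64(0.131)} []
```

View pics/top5.png

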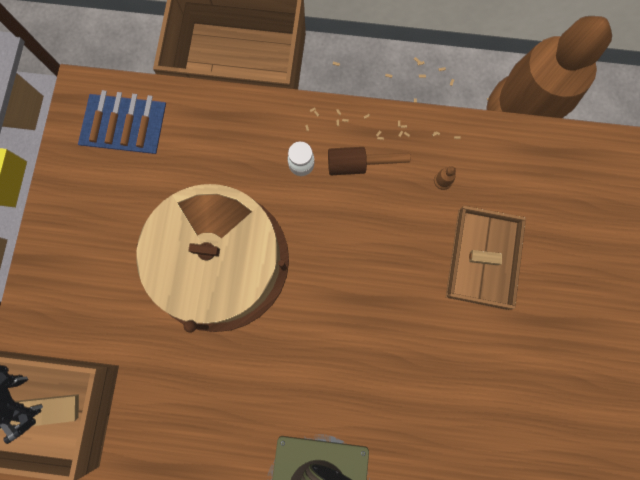

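Run:
```python
from h import *
print(robot.finish_job())
```

```text
the job is handed in; nothing more can be done
None
```

I handed the job in at about 77 s: all four sound blanks are in the ball-peg bay, the one snapped blank is in the tray, the lid is shut over the solid quarter, and the mallet, jar and figure look unmoved; the lid did drift up to about 0.07 rad off centre between drops, probably from the gripper brushing its bar, but every drop went in without contact.

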